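# Close up the tins in a shop's counter display

## Task

Close up the tins in the three-lane counter display, so that every lane has its front tin against the front lip and a second tin close up behind it: two tins have slipped back in one lane, and the stray tin on the counter behind the lanes belongs in the lane that is one short. Only push the tins along the counter with the fingertips: do not grip, lift or tip any tin. Leave the full lane and the other goods around the display where they are.

Things in the scene. Friction and masses are not known exactly. Their poses are not given: they have to be found in the camera images.
- lane_full: fixed bare-steel lane without a floor: the tins slide on the counter. Origin on the counter, mid-lane, at the inner face of the front lip (26 mm high); x points along the lane out over the lip, away from the robot, y across. Side fences 3 mm thick, 43 mm high, 64 mm apart inside, run from the lip back to x = -130 mm (open end). Has its two tins in place. Three alike lanes stand 70 mm apart in any order.
- lane_slack: fixed bare-steel lane without a floor: the tins slide on the counter. Origin on the counter, mid-lane, at the inner face of the front lip (26 mm high); x points along the lane out over the lip, away from the robot, y across. Side fences 3 mm thick, 43 mm high, 64 mm apart inside, run from the lip back to x = -130 mm (open end). The lane whose two tins slipped back.
- lane_short: fixed bare-steel lane without a floor: the tins slide on the counter. Origin on the counter, mid-lane, at the inner face of the front lip (26 mm high); x points along the lane out over the lip, away from the robot, y across. Side fences 3 mm thick, 43 mm high, 64 mm apart inside, run from the lip back to x = -130 mm (open end). The lane with only one tin. A white price rail, 34 mm high, runs outside the lips.
- full_front: round tin, 56 mm diameter, 66 mm high, bare steel with a plain paper label, about 0.17 kg; origin at the centre of its underside, z up. Front tin of the full lane, already against the lip: a tin there has its centre at x = -28 mm of its lane.
- full_back: round tin, 56 mm diameter, 66 mm high, bare steel with a plain paper label, about 0.17 kg; origin at the centre of its underside, z up. Second tin of the full lane, already close up: a tin there has its centre at x = -84 mm of its lane.
- slack_front: round tin, 56 mm diameter, 66 mm high, bare steel with a plain paper label, about 0.17 kg; origin at the centre of its underside, z up. Front tin of the lane that has slipped back, 8 to 18 mm off the lip.
- slack_back: round tin, 56 mm diameter, 66 mm high, bare steel with a plain paper label, about 0.17 kg; origin at the centre of its underside, z up. Second tin of that lane, with a gap of 10 to 32 mm to the tin before it; it may stick out of the lane's open end by up to 22 mm.
- short_front: round tin, 56 mm diameter, 66 mm high, bare steel with a plain paper label, about 0.17 kg; origin at the centre of its underside, z up. The only tin in the short lane, 1 to 14 mm off the lip; it slides up to the lip when the second is pushed in behind it.
- stray: round tin, 56 mm diameter, 66 mm high, bare steel with a plain paper label, about 0.17 kg; origin at the centre of its underside, z up. The stray, standing on the open counter on the robot's side of the lanes, its centre 55 to 70 mm behind their open ends, to the left or right of the short lane or behind it.
- sauce: bystander: brown glass bottle, 56 mm diameter, 190 mm high, standing about 0.25 m to one side of the display's middle (the -y side); origin at the centre of its underside
- jar: bystander: glass jar with steel cap, 68 mm diameter, 90 mm high, about 0.25 m to the other side (+y); origin at the centre of its underside
- carton: bystander: small cardboard carton 50 x 100 x 35 mm lying on the counter 0.25 m to the +y side, nearer the robot than the jar; origin at the centre of its underside
Things that resemble listed ones, but are neither listed nor needed, are in the scene too. What is shaped like the full_front but purple is not meant.

How it is judged:
By the outcome, as a careful person would: the job done as asked, in the order asked, and still so for the second after the job is handed in, with the robot touching nothing.
It also fails if it takes over 58 s, if anything falls off the work surface, if the arm or the gripper's body presses on something with over 40 N, if the wrist force passes 120 N, or if a joint passes its speed limit or range.

## Robot

A 6-joint arm with a two-finger parallel gripper is mounted at the origin on the work surface. World frame = base frame: x ahead of the robot, y to its left, z up, the work surface at z = 0. Lengths are in m, angles in rad, forces in N, time in s.
With the tool pointing down it reaches from about 0.425 to 1.125 m from the base axis. Payload 14.9 kg.
Tool frame: the origin (TCP) lies midway between the tips of the shut fingers; the grasp point (between the pads) lies behind it (env.hold_point_z is the z of the grasp point in the tool frame, in m); z points along the fingers, y is the direction in which the jaws open and shut (so a half turn about z gives the same grasp; the last joint's range is limited). The gripper opens to 91 mm and grips with 3 to 60 N. Pads are 32 mm wide; open, the fingers measure 118 mm over their backs; the gripper's body (76 mm by 178 mm) begins 60 mm behind the grasp point.
Start: joints at [-1.268, 0.379, 1.734, -0, 1.028, -0.033], TCP at [0.231, -0.661, 0.214] pointing down, gripper open.
Joint ranges: [-2.77, 2.77], [-0.74, 2.19], [0, 2.66], [-1.06, 4.2], [0.31, 2.87], [-3.08, 3.08]. Speed limits (rad/s): [1.89, 1.89, 2.39, 3.14, 3.14, 3.14].

## Interface

Orientations are given as a 3x3 rotation matrix whose columns are the frame's x, y, z axes.
In Python, from bench import env, vision gives the robot as it stands. The module is installed in compiled form; this text tells all that it offers.
- The arm moves only by the tool servo_tool, never from a script. Its argument "steps" is one flat list of numbers, 7 for each row, row after row: the turn, a rotation vector about the world's x, y, z in degrees, then the shift along the world's x, y, z in mm, then the opening, from 0 (shut) to 1 (fully open). A call has exactly 10 rows; each row shifts and turns the commanded pose from where the row before left it; what a row does not reach is not made up. A row lasts 1/12 s, in which the tool goes at most 41.7 mm and 7.16 degrees, less where a joint would pass 70% of its speed; a pose out of reach is approached as far as the arm can. A call is refused whole if a number of a shift passes 41.7 or a number of a turn 7.16, either way. A call with a gripper value outside its range is refused whole. The fingers move at their own pace and stop on an object; "newtons" is the grip in N (left out, the last holds). Time passes only in rows, so rows that do not move let the fingers close, or fill a call up. It gives the time, the measured TCP pose, the force and the opening at its end, in the units of the state.
- env.state(): the state, without advancing time (a new reading comes with each control period).
- vision.capture(name): name is "scene" or "side" or "wrist"; returns a dict with "img" (420x560x3 uint8, blue, green, red), "depth" (420x560 float32, m along the optical axis (not along the pixel's ray), 0 where there is no reading), "intrinsics" (3x3 intrinsics, pixels), "extrinsics" (4x4, takes a point from camera to world coordinates). Camera axes: x right, y down, z forward; pixel columns grow to the right and rows downward; lengths in m; the calibration is good to about 2 mm. A picture is of the moment at which its call begins.
- env.sign_off(): hands the job in, once; it reports no verdict.
The state is a dict: "clock": time; "q": joint angles; "joint_velocities": joint speeds; "joint_torque": joint torques, N m; "tool_pos": TCP position; "orientation": TCP orientation; "force": force on the tool from outside, world axes, zero at the start; "moment": the same for the moment, N m; "gripper_width": finger opening in m.
Only numpy, scipy, OpenCV 4.12 (cv2) and the standard library are available. Lean on these libraries where they do the work, as an engineer would, in place of code of your own. Each camera call takes 0.05 s, during which the arm holds its last target.

## Working session

There is one attempt and no reset: what is moved stays moved. The work goes in short steps, Python scripts to look and compute and a tool call to move; the robot and the scene stay as the last step left them, time stands still between calls to the robot, and variables do not carry over. Pictures are saved under pics/ and viewed, and the job is handed in when it is done.

Besides the shell and the picture viewer there is one more tool, called after ">>>" by a JSON object that holds its "fn" and its "kwargs". servo_tool: Moves the arm, as the interface text tells. Its arguments: {"type":"object","properties":{"steps":{"type":"array"},"newtons":{"type":"number"}},"required":["steps"]}

```bash
mkdir -p pics; cat > h.py <<'E'
from bench import env, vision
import numpy as np, cv2
def cap(n,f):
    c=vision.capture(n); cv2.imwrite('pics/'+f+'.png',c['img']); np.savez('pics/'+f+'.npz',**c); return c
def world(c):
    K=c['intrinsics'];d=c['depth'];T=c['extrinsics']
    v,u=np.mgrid[:d.shape[0],:d.shape[1]]
    P=np.stack([(u-K[0,2])/K[0,0]*d,(v-K[1,2])/K[1,1]*d,d],-1)
    W=P@T[:3,:3].T+T[:3,3]; W[d==0]=np.nan; return W
E
python3 - <<'E'
from h import *
print(env.state(), env.hold_point_z)
for n in ('scene','side'):
    c=cap(n,n+'0'); print(c['extrinsics'].round(3))
E
```

```text
{'clock': 0.0, 'q': array([-1.26827130e+00,  3.79420641e-01,  1.73479023e+00,  5.11005727e-07,
        1.02849461e+00, -3.33023047e-02]), 'joint_velocities': array([-0.00043466,  0.0010155 , -0.0017966 ,  0.00110599, -0.00237451,
        0.0003002 ]), 'joint_torque': array([-6.69930978e-04, -7.63731909e+01, -4.34370697e+01,  6.51041139e-02,
        4.23847663e-02, -3.92795027e-05]), 'tool_pos': array([ 0.23055817, -0.66051345,  0.21327513]), 'orientation': array([[ 9.44138077e-01,  3.29549967e-01, -3.31129506e-04],
       [ 3.29550132e-01, -9.44137480e-01,  1.06242433e-03],
       [ 3.74901270e-05, -1.11219904e-03, -9.99999381e-01]]), 'force': array([-0.31377146,  0.13128975,  0.32279953]), 'moment': array([ 0.02808141, -0.00443148, -0.00660448]), 'gripper_width': 0.09128946740983836} -0.0188
[[-0.667  0.521 -0.533  1.165]
 [ 0.745  0.462 -0.48   0.446]
 [-0.004 -0.718 -0.696  0.667]
 [ 0.     0.     0.     1.   ]]
[[-0.881 -0.259  0.397  0.256]
 [-0.473  0.437 -0.765  0.825]
 [ 0.025 -0.861 -0.507  0.573]
 [ 0.     0.     0.     1.   ]]
```

View pics/scene0.png

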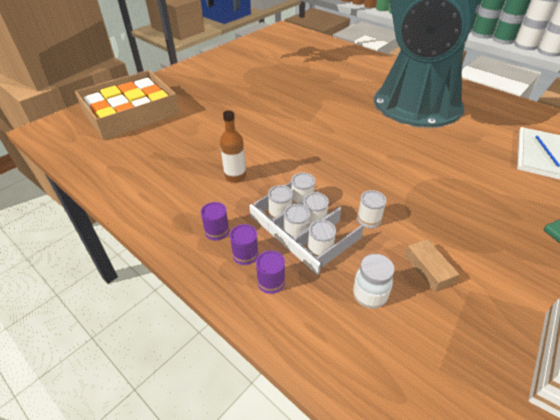

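View pics/side0.png

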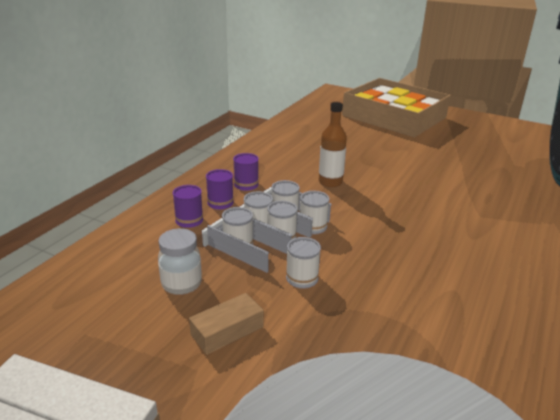

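The scene picture shows the robot at the top. The +y lane (tin at 322,236) holds one tin, the stray is at (372,207), and the purple decoys stand beyond the lips. Next I'll measure from the depth as a top-down map.

```bash
cat >> h.py <<'E'
def top(fs,f,x0=.5,x1=1.0,y0=-.3,y1=.3,s=1200,lo=.055,hi=.08):
    H=int((x1-x0)*s);Wd=int((y1-y0)*s);img=np.zeros((H,Wd,3),np.uint8)
    for nm in fs:
        c=dict(np.load('pics/'+nm+'.npz'));W=world(c).reshape(-1,3);col=c['img'].reshape(-1,3)
        m=np.isfinite(W[:,0])&(W[:,2]>.015);W=W[m];col=col[m];o=np.argsort(W[:,2]);W=W[o];col=col[o]
        i=((x1-W[:,0])*s).astype(int);j=((y1-W[:,1])*s).astype(int);k=(i>=0)&(i<H)&(j>=0)&(j<Wd)
        for di in (0,1):
            for dj in (0,1): img[np.clip(i[k]+di,0,H-1),np.clip(j[k]+dj,0,Wd-1)]=col[k]
    cv2.imwrite('pics/'+f+'.png',img)
E
python3 - <<'E'
from h import *
top(['scene0'],'top_s');top(['side0'],'top_d')
for nm in ('scene0','side0'):
    c=dict(np.load(f'pics/{nm}.npz'));W=world(c);
    for x in ([(280,193),(303,181),(297,213),(317,203),(322,229),(372,200),(215,208),(232,170),(376,265),(432,262)] if nm=='scene0' else [(285,188),(315,200),(258,201),(282,211),(238,217),(303,247),(188,193),(178,242),(225,315)]):
        print(nm,x,W[x[1],x[0]].round(3))
E
```

```text
scene0 (280, 193) [0.677 0.003 0.066]
scene0 (303, 181) [0.609 0.014 0.064]
scene0 (297, 213) [0.7   0.073 0.065]
scene0 (317, 203) [0.645 0.084 0.062]
scene0 (322, 229) [0.701 0.141 0.064]
scene0 (372, 200) [0.558 0.17  0.064]
scene0 (215, 208) [ 0.806 -0.072  0.064]
scene0 (232, 170) [ 0.675 -0.161  0.042]
scene0 (376, 265) [0.726 0.281 0.09 ]
scene0 (432, 262) [0.604 0.345 0.036]
side0 (285, 188) [0.678 0.007 0.065]
side0 (315, 200) [0.607 0.018 0.064]
side0 (258, 201) [0.699 0.078 0.064]
side0 (282, 211) [0.642 0.087 0.065]
side0 (238, 217) [0.702 0.144 0.064]
side0 (303, 247) [0.557 0.171 0.065]
side0 (188, 193) [0.831 0.122 0.065]
side0 (178, 242) [0.72  0.292 0.09 ]
side0 (225, 315) [0.595 0.347 0.037]
```

```bash
python3 - <<'E'
import cv2
a=cv2.imread('pics/scene0.png')[160:290,230:400];cv2.imwrite('pics/cs.png',cv2.resize(a,None,fx=4.5,fy=4.5,interpolation=cv2.INTER_CUBIC))
a=cv2.imread('pics/side0.png')[170:295,190:345];cv2.imwrite('pics/cd.png',cv2.resize(a,None,fx=4.5,fy=4.5,interpolation=cv2.INTER_CUBIC))
E
```

```text
(no output)
```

View pics/top_s.png

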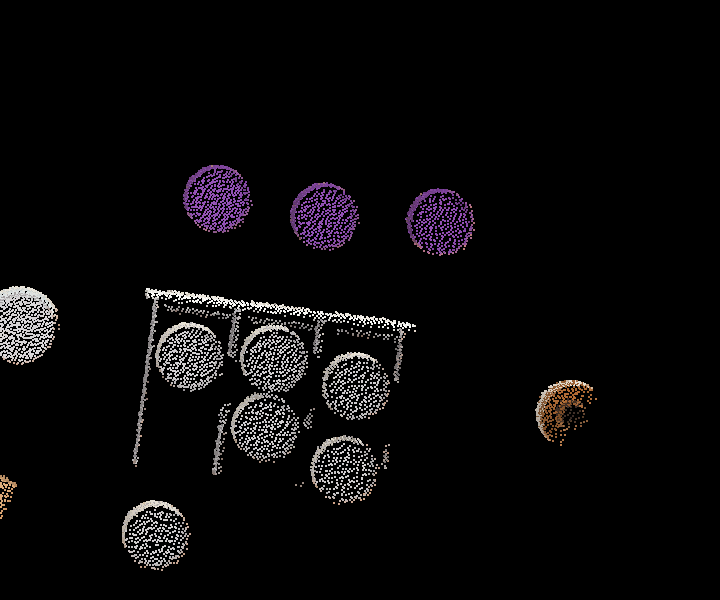

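View pics/top_d.png

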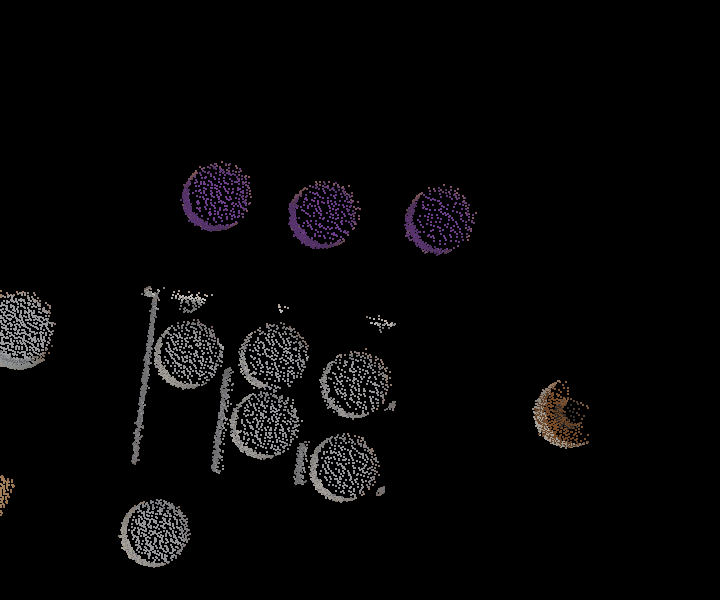

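View pics/cs.png

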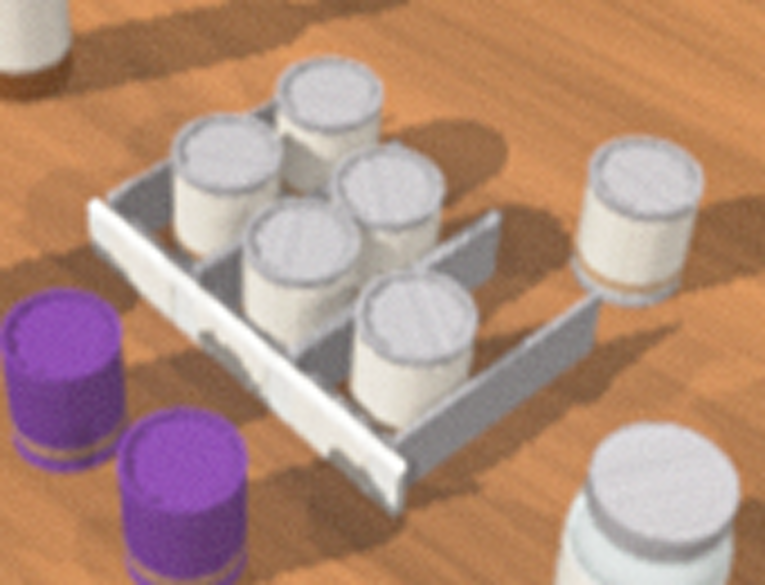

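View pics/cd.png

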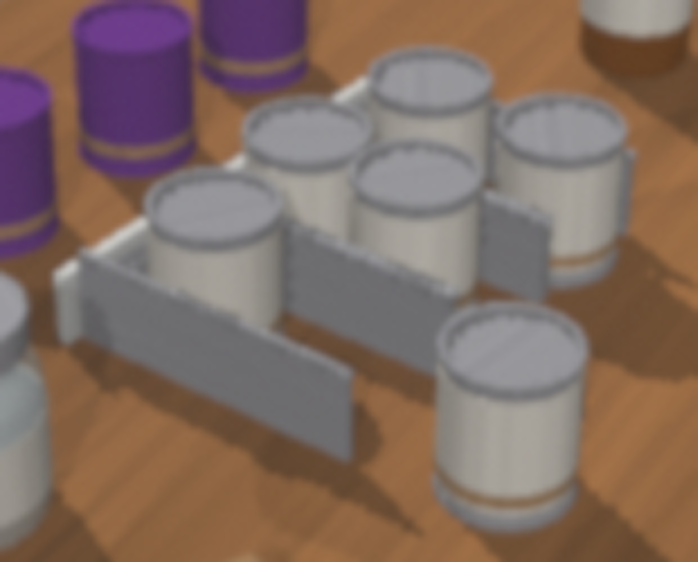

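The lane on the +y side is short, the middle one is full, and the -y one is slack. Next I'll fit the tin circles and the lane frame.

```bash
cat >> h.py <<'E'
def fit(W,g):
    # tin centre: slide r=28 disk template: maximise top points
    from scipy.optimize import least_squares
    P=W.reshape(-1,3);P=P[np.isfinite(P[:,0])&(P[:,2]>.055)&(P[:,2]<.075)]
    P=P[np.hypot(P[:,0]-g[0],P[:,1]-g[1])<.040][:,:2]
    c=np.array(g,float)
    from scipy.optimize import minimize
    f=lambda c:-np.exp(-np.clip(np.hypot(*(P-c).T)-.0275,0,None)/.001).sum()
    for _ in range(2):
        gr=[(f((c[0]+a,c[1]+b)),c[0]+a,c[1]+b) for a in np.arange(-.012,.0121,.0005) for b in np.arange(-.012,.0121,.0005)]
        m=min(gr)[0]; s=[q for q in gr if q[0]<m*.995]; c=np.array(s)[:,1:].mean(0)
    return c
G=dict(slack_front=(.68,.005),slack_back=(.61,.015),full_front=(.70,.075),full_back=(.645,.085),short_front=(.70,.143),stray=(.557,.17))
def lane_pts(W,y0,y1):
    P=W.reshape(-1,3);return P
E
python3 - <<'E'
from h import *
Ws={n:world(dict(np.load(f'pics/{n}0.npz'))) for n in('scene','side')}
for k,g in G.items():
    print(k,*[fit(Ws[n],g).round(4) for n in Ws])
# fences: leftmost
for n,W in Ws.items():
    P=W.reshape(-1,3);P=P[np.isfinite(P[:,0])]
    for (lo,hi) in ((.172,.192),(.105,.12),(.03,.055)):
        # line through fence +y; filter height near top 
        m=(P[:,2]>.036)&(P[:,2]<.047)&(P[:,0]>.61)&(P[:,0]<.75)
        yy=P[:,1]-(-(P[:,0]-.61)*.11)
        q=P[m&(yy>lo-.0)&(yy<hi)]
        if len(q)>10:
            l=cv2.fitLine(q[:,:2].astype(np.float32),cv2.DIST_HUBER,0,.01,.01).ravel();print(n,lo,len(q),l.round(4),'y at .65',(l[3]+(.65-l[2])*l[1]/l[0]).round(4),'x range',q[:,0].min().round(4),q[:,0].max().round(4))
    m=(P[:,2]>.028)&(P[:,2]<.04)&(P[:,0]>.715)&(P[:,0]<.77)&(P[:,1]>-.04)&(P[:,1]<.175)
    q=P[m]
    l=cv2.fitLine(q[:,:2].astype(np.float32),cv2.DIST_HUBER,0,.01,.01).ravel();print('rail',len(q),l.round(4))
E
```

```text
slack_front [0.6784 0.004 ] [0.6798 0.0048]
slack_back [0.6093 0.0135] [0.6104 0.0144]
full_front [0.7014 0.0723] [0.703  0.0725]
full_back [0.6448 0.0799] [0.6461 0.0805]
short_front [0.7035 0.1426] [0.7049 0.1436]
stray [0.555 0.171] [0.5561 0.1713]
scene 0.172 207 [ 0.9901 -0.1401  0.7046  0.1756] y at .65 0.1833 x range 0.6143 0.749
scene 0.105 180 [ 0.9928 -0.12    0.685   0.1081] y at .65 0.1124 x range 0.6105 0.7474
scene 0.03 113 [ 0.9998 -0.0201  0.6861  0.0355] y at .65 0.0362 x range 0.6121 0.7396
rail 646 [0.1042 0.9946 0.7421 0.0927]
side 0.172 342 [ 0.9928 -0.1198  0.685   0.1793] y at .65 0.1835 x range 0.6141 0.7498
side 0.105 147 [ 0.9938 -0.111   0.6621  0.1096] y at .65 0.1109 x range 0.6119 0.7001
side 0.03 87 [ 0.9576 -0.2883  0.6303  0.0446] y at .65 0.0386 x range 0.61 0.699
rail 183 [0.1029 0.9947 0.7419 0.0816]
```

>>> {"fn": "servo_tool", "kwargs": {"steps": [0,0,-2.6,15.5,34,0,0.22,0,0,-2.6,15.5,34,0,0.22,0,0,-2.6,15.5,34,0,0.22,0,0,-2.6,15.5,34,0,0.22,0,0,-2.6,15.5,34,0,0.22,0,0,-2.6,15.5,34,0,0.22,0,0,-2.6,15.5,34,0,0.22,0,0,-2.6,15.5,34,0,0.22,0,0,-2.5,15.5,34,0,0.22,0,0,-2.5,15.5,34,0,0.22]}}

```text
clock: 0.93
tool_pos: [0.3859, -0.3191, 0.2138]
orientation: [[0.993, -0.117, -0.0], [-0.117, -0.993, 0.0], [-0.0, -0.0, -1.0]]
force: [-0.3, 0.1, -0.2]
gripper_width: 0.0273
```

>>> {"fn": "servo_tool", "kwargs": {"steps": [0,0,0,15.5,34,0,0.22,0,0,0,15.5,34,0,0.22,0,0,0,15.5,34,0,0.22,0,0,0,15.5,34,0,0.22,0,0,0,15.5,34,0,0.22,0,0,0,15.5,34,0,0.22,0,0,0,15.5,34,0,0.22,0,0,0,15.5,34,0,0.22,0,0,0,15.5,34,0,0.22,0,0,0,0,0,0,0.22]}}

```text
clock: 1.77
tool_pos: [0.5269, -0.0106, 0.214]
orientation: [[0.994, -0.111, 0.001], [-0.111, -0.994, 0.001], [0.001, -0.001, -1.0]]
force: [0.2, -0.5, 0.2]
gripper_width: 0.0202
```

```bash
python3 - <<'E'
from h import *
c=cap('wrist','w1');print(c['extrinsics'].round(3))
top(['w1'],'top_w',s=1400,x0=.5,x1=.8,y0=-.1,y1=.25)
W=world(c)
for k,g in G.items():
    try: print(k,fit(W,g).round(4))
    except Exception as e: print(k,e)
E
```

```text
[[-0.111 -0.953 -0.282  0.607]
 [-0.994  0.107  0.033 -0.02 ]
 [-0.001  0.284 -0.959  0.386]
 [ 0.     0.     0.     1.   ]]
slack_front [0.6787 0.0028]
slack_back [0.6106 0.0119]
full_front [0.6862 0.0732]
full_back [0.6462 0.078 ]
short_front [0.7024 0.141 ]
stray [0.5565 0.169 ]
```

View pics/w1.png

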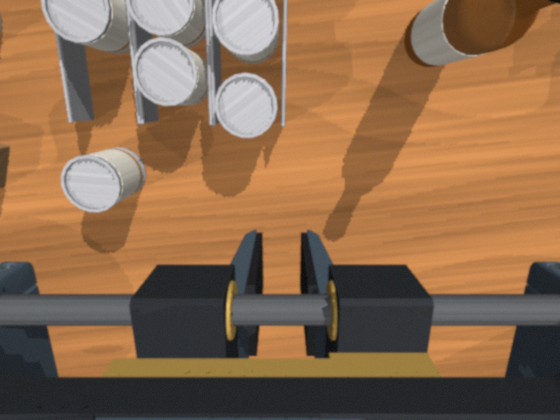

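View pics/top_w.png

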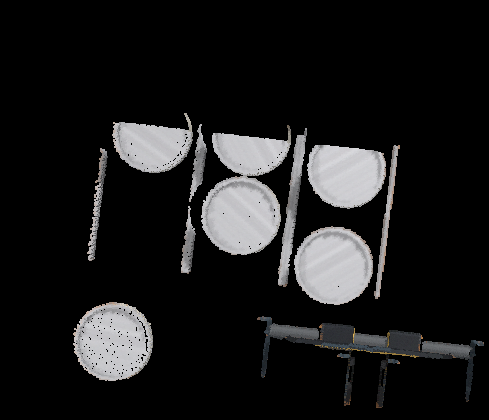

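```bash
python3 - <<'E'
from h import *
P=world(dict(np.load('pics/w1.npz'))).reshape(-1,3);P=P[np.isfinite(P[:,0])]
u=np.array([.9934,-.1146]);v=np.array([.1146,.9934])
U=P[:,:2]@u;V=P[:,:2]@v
for v0 in (.0475,.1155,.1855,.2545):
    m=(abs(V-v0)<.006)&(P[:,2]>.039)&(P[:,2]<.046)&(U>.58)&(U<.69)
    l=cv2.fitLine(np.c_[U,V][m].astype(np.float32),cv2.DIST_HUBER,0,.01,.01).ravel()
    print(v0,m.sum(),'slope',l[1]/l[0],'v@.6',l[3]+(.6-l[2])*l[1]/l[0],'umin',np.percentile(U[m],2))
for k,g in dict(sf=(.679,.004),sb=(.6103,.0135),ff=(.7022,.0724),fb=(.6457,.08),shf=(.704,.1425),st=(.5558,.1705)).items(): print(k,(g@u).round(4),(g@v).round(4))
E
```

```text
0.0475 458 slope -0.010258196 v@.6 0.048386544 umin 0.5889019087491356
0.1155 869 slope -0.013783928 v@.6 0.116603516 umin 0.589128268995328
0.1855 660 slope -0.0019399379 v@.6 0.18623966 umin 0.5896140883577407
0.2545 507 slope -0.012205244 v@.6 0.2541724 umin 0.5911442266015835
sf 0.6741 0.0818
sb 0.6047 0.0834
ff 0.6893 0.1524
fb 0.6323 0.1535
shf 0.683 0.2222
st 0.5326 0.2331
```

>>> {"fn": "servo_tool", "kwargs": {"steps": [0,0,-0.5,14,31,0,0.22,0,0,0,0,0,-36,0.22,0,0,0,0,0,-36,0.22,0,0,0,0,0,-36,0.22,0,0,0,0,0,-36,0.22,0,0,0,0,0,-28,0.22,0,0,0,0,0,-20,0.22,0,0,0,0,0,-10,0.22,0,0,0,0,0,0,0.22,0,0,0,0,0,0,0.22]}}

```text
clock: 2.65
tool_pos: [0.5392, 0.0156, 0.0123]
orientation: [[0.992, -0.123, -0.0], [-0.123, -0.992, -0.0], [-0.0, 0.0, -1.0]]
force: [0.1, 0.1, 0.5]
gripper_width: 0.0202
```

>>> {"fn": "servo_tool", "kwargs": {"steps": [0,0,0,0,5,0,0.22,0,0,0,4.96,-0.6,0,0.22,0,0,0,4.96,-0.6,0,0.22,0,0,0,4.96,-0.6,0,0.22,0,0,0,4.96,-0.6,0,0.22,0,0,0,4.96,-0.6,0,0.22,0,0,0,4.96,-0.6,0,0.22,0,0,0,4.96,-0.6,0,0.22,0,0,0,4.96,-0.6,0,0.22,0,0,0,0,0,0,0.22]}}

```text
clock: 3.48
tool_pos: [0.5799, 0.0161, 0.012]
orientation: [[0.992, -0.123, 0.001], [-0.123, -0.992, -0.0], [0.001, -0.0, -1.0]]
force: [0.4, 0.0, 1.0]
gripper_width: 0.0199
```

>>> {"fn": "servo_tool", "kwargs": {"steps": [0,0,0,3,-0.37,0,0.22,0,0,0,3,-0.37,0,0.22,0,0,0,3,-0.37,0,0.22,0,0,0,3,-0.37,0,0.22,0,0,0,1,-0.12,0,0.22,0,0,0,1,-0.12,0,0.22,0,0,0,0,0,0,0.22,0,0,0,0,0,0,0.22,0,0,0,0,0,0,0.22,0,0,0,0,0,0,0.22]}}

```text
clock: 4.32
tool_pos: [0.593, 0.0146, 0.012]
orientation: [[0.992, -0.123, 0.0], [-0.123, -0.992, -0.0], [0.0, -0.0, -1.0]]
force: [-0.1, 0.9, -0.1]
gripper_width: 0.0202
```

```bash
cat >> h.py <<'E'
def chk(f):
    u=np.array([.9922,-.1245]);v=np.array([.1245,.9922])
    R={}
    for n in('scene','side'):
        W=world(cap(n,f+n))
        for k,g in G.items():
            try: c=fit(W,g); R.setdefault(k,[]).append((round(c@u,4),round(c@v,4)))
            except Exception as e: pass
    for k in R: print(k,R[k])
E
python3 - <<'E'
from h import *
print(env.state()['force'])
for n in ('scene','side'):
    c=dict(np.load(f'pics/{n}0.npz'))
G['slack_front']=(.692,.003);G['slack_back']=(.636,.01)
chk('c1')
E
```

```text
[-0.05301993  0.90705717 -0.11549817]
slack_front [(np.float64(0.6829), np.float64(0.0888)), (np.float64(0.6871), np.float64(0.0916))]
slack_back [(np.float64(0.6266), np.float64(0.0896))]
full_front [(np.float64(0.6871), np.float64(0.1592)), (np.float64(0.688), np.float64(0.1599))]
full_back [(np.float64(0.6297), np.float64(0.1592)), (np.float64(0.6314), np.float64(0.1603))]
short_front [(np.float64(0.6803), np.float64(0.2294)), (np.float64(0.6817), np.float64(0.2302))]
stray [(np.float64(0.5292), np.float64(0.2386)), (np.float64(0.5302), np.float64(0.2394))]
```

>>> {"fn": "servo_tool", "kwargs": {"steps": [0,0,0,1,-0.12,0,0.22,0,0,0,1,-0.12,0,0.22,0,0,0,1,-0.12,0,0.22,0,0,0,0.5,-0.06,0,0.22,0,0,0,0,0,0,0.22,0,0,0,0,0,0,0.22,0,0,0,0,0,0,0.22,0,0,0,0,0,0,0.22,0,0,0,0,0,0,0.22,0,0,0,0,0,0,0.22]}}

```text
clock: 5.25
tool_pos: [0.5964, 0.0141, 0.0119]
orientation: [[0.992, -0.123, 0.0], [-0.123, -0.992, -0.0], [0.0, -0.0, -1.0]]
force: [-2.0, -0.1, 0.3]
gripper_width: 0.0203
```

>>> {"fn": "servo_tool", "kwargs": {"steps": [0,0,0,0.5,-0.06,0,0.22,0,0,0,0,0,0,0.22,0,0,0,0.5,-0.06,0,0.22,0,0,0,0,0,0,0.22,0,0,0,0,0,0,0.22,0,0,0,0,0,0,0.22,0,0,0,0,0,0,0.22,0,0,0,0,0,0,0.22,0,0,0,0,0,0,0.22,0,0,0,0,0,0,0.22]}}

```text
clock: 6.08
tool_pos: [0.5972, 0.014, 0.0119]
orientation: [[0.992, -0.123, -0.0], [-0.123, -0.992, 0.0], [-0.0, 0.0, -1.0]]
force: [-5.3, 0.8, 2.3]
gripper_width: 0.0199
```

>>> {"fn": "servo_tool", "kwargs": {"steps": [0,0,0,0.5,-0.06,0,0.22,0,0,0,0,0,0,0.22,0,0,0,0.5,-0.06,0,0.22,0,0,0,0,0,0,0.22,0,0,0,0,0,0,0.22,0,0,0,0,0,0,0.22,0,0,0,0,0,0,0.22,0,0,0,0,0,0,0.22,0,0,0,0,0,0,0.22,0,0,0,0,0,0,0.22]}}

```text
clock: 6.92
tool_pos: [0.5973, 0.014, 0.0118]
orientation: [[0.992, -0.123, -0.002], [-0.123, -0.992, 0.0], [-0.002, 0.0, -1.0]]
force: [-10.3, 0.6, 8.6]
gripper_width: 0.0202
```

```bash
python3 - <<'E'
from h import *
G['slack_front']=(.692,.003);G['slack_back']=(.636,.01)
chk('c2')
E
```

```text
slack_front [(np.float64(0.6874), np.float64(0.0888)), (np.float64(0.6927), np.float64(0.0922))]
slack_back [(np.float64(0.6314), np.float64(0.0896))]
full_front [(np.float64(0.6871), np.float64(0.1592)), (np.float64(0.6884), np.float64(0.16))]
full_back [(np.float64(0.6299), np.float64(0.1595)), (np.float64(0.6313), np.float64(0.1603))]
short_front [(np.float64(0.6804), np.float64(0.2293)), (np.float64(0.6815), np.float64(0.2303))]
stray [(np.float64(0.5291), np.float64(0.2386)), (np.float64(0.5305), np.float64(0.2395))]
```

>>> {"fn": "servo_tool", "kwargs": {"steps": [0,0,0,-4,0.5,0,0.22,0,0,0,-15,1.9,0,0.22,0,0,0,-26,3.2,0,0.22,0,0,0,0,0,36,0.22,0,0,0,0,0,36,0.22,0,0,0,0,0,30,0.22,0,0,0,2,36,0,0.22,0,0,0,2,36,0,0.22,0,0,0,2,36,0,0.22,0,0,0,2,36,0,0.22]}}

```text
clock: 7.85
tool_pos: [0.562, 0.1652, 0.1146]
orientation: [[0.992, -0.124, 0.002], [-0.124, -0.992, 0.001], [0.002, -0.001, -1.0]]
force: [0.0, 0.1, 0.2]
gripper_width: 0.0201
```

>>> {"fn": "servo_tool", "kwargs": {"steps": [0,0,0,1.5,36,0,0.22,0,0,0,1.5,35,0,0.22,0,0,0,0,0,0,0.22,0,0,0,0,0,-30,0.22,0,0,0,0,0,-30,0.22,0,0,0,0,0,-25,0.22,0,0,0,0,0,-17,0.22,0,0,0,0,0,0,0.22,0,0,0,0,0,0,0.22,0,0,0,0,0,0,0.22]}}

```text
clock: 8.68
tool_pos: [0.5653, 0.2347, 0.0131]
orientation: [[0.992, -0.123, 0.002], [-0.123, -0.992, 0.001], [0.002, -0.001, -1.0]]
force: [0.6, 0.3, 0.1]
gripper_width: 0.0202
```

>>> {"fn": "servo_tool", "kwargs": {"steps": [0,0,0,-0.5,-4,0,0.22,0,0,0,-0.5,-4,0,0.22,0,0,0,-0.37,-3,0,0.22,0,0,0,-0.37,-3,0,0.22,0,0,0,-0.37,-3,0,0.22,0,0,0,-0.25,-2,0,0.22,0,0,0,-0.25,-2,0,0.22,0,0,0,0,0,0,0.22,0,0,0,0,0,0,0.22,0,0,0,0,0,0,0.22]}}

```text
clock: 9.52
tool_pos: [0.5617, 0.2135, 0.0119]
orientation: [[0.992, -0.123, -0.0], [-0.123, -0.992, -0.0], [-0.0, 0.0, -1.0]]
force: [0.3, 1.7, 1.3]
gripper_width: 0.0201
```

```bash
python3 - <<'E'
from h import *
G['slack_front']=(.692,.003);G['slack_back']=(.636,.01);G['stray']=(.5545,.165)
chk('c3')
E
```

```text
slack_front [(np.float64(0.6874), np.float64(0.0887)), (np.float64(0.697), np.float64(0.0955))]
slack_back [(np.float64(0.6315), np.float64(0.0893))]
full_front [(np.float64(0.6869), np.float64(0.159)), (np.float64(0.6915), np.float64(0.1624))]
full_back [(np.float64(0.6298), np.float64(0.1594))]
short_front [(np.float64(0.6804), np.float64(0.2292)), (np.float64(0.6815), np.float64(0.2302))]
stray [(np.float64(0.539), np.float64(0.2446)), (np.float64(0.5136), np.float64(0.2415))]
```

View pics/c3scene.png

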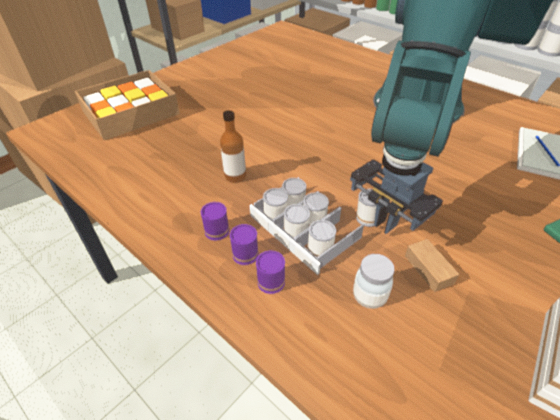

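>>> {"fn": "servo_tool", "kwargs": {"steps": [0,0,0,-0.25,-2,0,0.22,0,0,0,0,0,0,0.22,0,0,0,0,0,0,0.22,0,0,0,0.6,5,0,0.22,0,0,0,1.2,10,0,0.22,0,0,0,-34.7,4.4,20,0.22,0,0,0,-34.7,4.4,30,0.22,0,0,0,0,-25,30,0.22,0,0,0,-1,-30,30,0.22,0,0,0,0,0,0,0.22]}}

```text
clock: 10.45
tool_pos: [0.4979, 0.1793, 0.1232]
orientation: [[0.992, -0.123, 0.005], [-0.123, -0.992, 0.001], [0.005, -0.002, -1.0]]
force: [1.9, 0.6, 0.9]
gripper_width: 0.02
```

```bash
python3 - <<'E'
from h import *
G['slack_front']=(.692,.003);G['slack_back']=(.636,.01);G['stray']=(.5545,.160)
chk('c4')
c=cap('wrist','w4');W=world(c);u=np.array([.9922,-.1245]);v=np.array([.1245,.9922])
s=fit(W,(.5545,.160));print('wrist stray',s@u,s@v)
P=W.reshape(-1,3);P=P[np.isfinite(P[:,0])];U=P[:,:2]@u;V=P[:,:2]@v
for v0 in (.0545,.1225,.192,.2605):
    m=(abs(V-v0)<.006)&(P[:,2]>.039)&(P[:,2]<.046)&(U>.57)&(U<.69)
    if m.sum()>20: 
        l=cv2.fitLine(np.c_[U,V][m].astype(np.float32),cv2.DIST_HUBER,0,.01,.01).ravel()
        print(v0,m.sum(),'slope',l[1]/l[0],'v@.6',l[3]+(.6-l[2])*l[1]/l[0])
E
```

```text
slack_front [(np.float64(0.6872), np.float64(0.0888)), (np.float64(0.6895), np.float64(0.0902))]
slack_back [(np.float64(0.6316), np.float64(0.0896)), (np.float64(0.6453), np.float64(0.1029))]
full_front [(np.float64(0.6872), np.float64(0.1592)), (np.float64(0.688), np.float64(0.1602))]
full_back [(np.float64(0.6298), np.float64(0.1595)), (np.float64(0.631), np.float64(0.1605))]
short_front [(np.float64(0.6806), np.float64(0.2293)), (np.float64(0.6813), np.float64(0.2304))]
stray [(np.float64(0.5291), np.float64(0.2344)), (np.float64(0.5303), np.float64(0.2354))]
wrist stray 0.5305623500000001 0.23336885
0.0545 71 slope 0.010988513 v@.6 0.056304075
0.1225 640 slope 0.008494862 v@.6 0.12399944
0.192 549 slope 0.0021807225 v@.6 0.1933414
0.2605 282 slope -0.005308987 v@.6 0.26135558
```

View pics/w4.png

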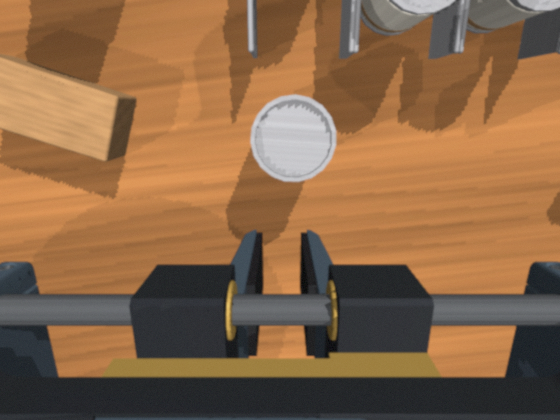

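>>> {"fn": "servo_tool", "kwargs": {"steps": [0,0,0,-0.8,-6.4,0,0.22,0,0,0,0,0,-35,0.22,0,0,0,0,0,-35,0.22,0,0,0,0,0,-25,0.22,0,0,0,0,0,-16,0.22,0,0,0,0,0,0,0.22,0,0,0,5,-0.6,0,0.22,0,0,0,5,-0.6,0,0.22,0,0,0,4,-0.5,0,0.22,0,0,0,0,0,0,0.22]}}

```text
clock: 11.43
tool_pos: [0.5114, 0.1726, 0.0087]
orientation: [[0.992, -0.123, 0.003], [-0.123, -0.992, 0.001], [0.002, -0.001, -1.0]]
force: [0.8, -1.0, 0.6]
gripper_width: 0.0198
```

>>> {"fn": "servo_tool", "kwargs": {"steps": [0,0,0,3.85,-1.42,3,0.22,0,0,0,3.85,-1.42,0,0.22,0,0,0,3.85,-1.42,0,0.22,0,0,0,3.85,-1.42,0,0.22,0,0,0,3.85,-1.42,0,0.22,0,0,0,3.85,-1.42,0,0.22,0,0,0,3.85,-1.42,0,0.22,0,0,0,0,0,0,0.22,0,0,0,0,0,0,0.22,0,0,0,0,0,0,0.22]}}

```text
clock: 12.27
tool_pos: [0.5363, 0.1623, 0.0104]
orientation: [[0.992, -0.123, 0.0], [-0.123, -0.992, -0.0], [0.0, 0.0, -1.0]]
force: [1.3, 0.7, -0.4]
gripper_width: 0.0201
```

```bash
python3 - <<'E'
from h import *
G['stray']=(.582,.157)
chk('c5')
c=cap('wrist','w5');W=world(c);u=np.array([.9922,-.1245]);v=np.array([.1245,.9922])
s=fit(W,(.582,.157));print('wrist stray',s@u,s@v)
a=cv2.imread('pics/c5side.png')[170:310,180:340];cv2.imwrite('pics/c5s.png',cv2.resize(a,None,fx=4,fy=4))
E
```

```text
slack_front [(np.float64(0.687), np.float64(0.0887)), (np.float64(0.6884), np.float64(0.09))]
slack_back [(np.float64(0.6261), np.float64(0.0897))]
full_front [(np.float64(0.687), np.float64(0.159)), (np.float64(0.6883), np.float64(0.1598))]
full_back [(np.float64(0.6295), np.float64(0.1593)), (np.float64(0.6338), np.float64(0.1621))]
short_front [(np.float64(0.6803), np.float64(0.2293)), (np.float64(0.6814), np.float64(0.2302))]
stray [(np.float64(0.5538), np.float64(0.2289))]
wrist stray 0.555195524107143 0.22745237946428573
```

View pics/w5.png

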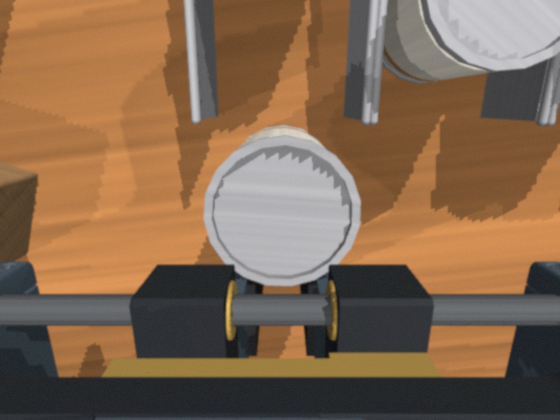

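View pics/c5s.png

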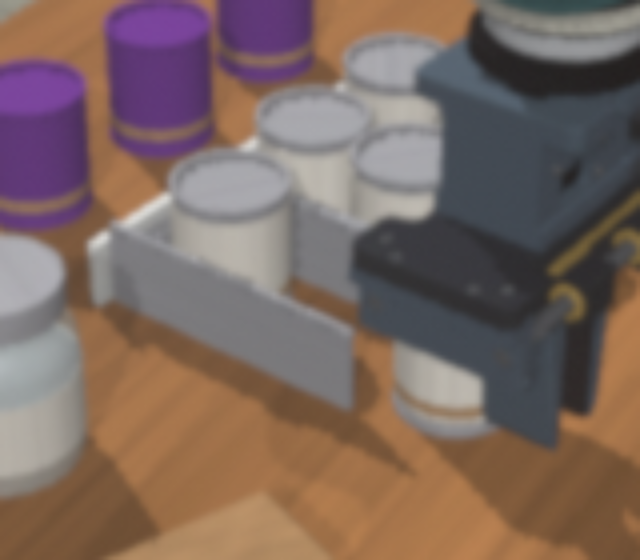

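>>> {"fn": "servo_tool", "kwargs": {"steps": [0,0,0,4.96,-0.62,0,0.22,0,0,0,4.96,-0.62,0,0.22,0,0,0,4.96,-0.62,0,0.22,0,0,0,4.96,-0.62,0,0.22,0,0,0,4.96,-0.62,0,0.22,0,0,0,4.96,-0.62,0,0.22,0,0,0,4.96,-0.62,0,0.22,0,0,0,4.96,-0.62,0,0.22,0,0,0,4.96,-0.62,0,0.22,0,0,0,4.96,-0.62,0,0.22]}}

```text
clock: 13.25
tool_pos: [0.5865, 0.1561, 0.0105]
orientation: [[0.992, -0.123, -0.0], [-0.123, -0.992, 0.0], [-0.0, -0.0, -1.0]]
force: [-1.4, 0.3, -1.0]
gripper_width: 0.0199
```

>>> {"fn": "servo_tool", "kwargs": {"steps": [0,0,0,4,-0.5,0,0.22,0,0,0,4,-0.5,0,0.22,0,0,0,4,-0.5,0,0.22,0,0,0,3,-0.37,0,0.22,0,0,0,3,-0.37,0,0.22,0,0,0,3,-0.37,0,0.22,0,0,0,3,-0.37,0,0.22,0,0,0,1,-0.12,0,0.22,0,0,0,0,0,0,0.22,0,0,0,0,0,0,0.22]}}

```text
clock: 14.08
tool_pos: [0.6111, 0.1531, 0.0105]
orientation: [[0.992, -0.123, 0.0], [-0.123, -0.992, 0.0], [0.0, -0.0, -1.0]]
force: [-0.1, 0.6, 0.3]
gripper_width: 0.02
```

>>> {"fn": "servo_tool", "kwargs": {"steps": [0,0,0,1,-0.12,0,0.22,0,0,0,1,-0.12,0,0.22,0,0,0,1,-0.12,0,0.22,0,0,0,0.5,-0.06,0,0.22,0,0,0,0,0,0,0.22,0,0,0,0.5,-0.06,0,0.22,0,0,0,0,0,0,0.22,0,0,0,0,0,0,0.22,0,0,0,0,0,0,0.22,0,0,0,0,0,0,0.22]}}

```text
clock: 14.92
tool_pos: [0.615, 0.1526, 0.0105]
orientation: [[0.992, -0.123, 0.0], [-0.123, -0.992, 0.0], [0.0, -0.0, -1.0]]
force: [-2.5, 0.4, 1.4]
gripper_width: 0.0199
```

>>> {"fn": "servo_tool", "kwargs": {"steps": [0,0,0,0.5,-0.06,0,0.22,0,0,0,0,0,0,0.22,0,0,0,0.5,-0.06,0,0.22,0,0,0,0,0,0,0.22,0,0,0,0,0,0,0.22,0,0,0,0,0,0,0.22,0,0,0,0,0,0,0.22,0,0,0,0,0,0,0.22,0,0,0,0,0,0,0.22,0,0,0,0,0,0,0.22]}}

```text
clock: 15.75
tool_pos: [0.6152, 0.1526, 0.0104]
orientation: [[0.992, -0.123, -0.002], [-0.123, -0.992, -0.0], [-0.002, 0.0, -1.0]]
force: [-9.1, 2.4, 7.1]
gripper_width: 0.0201
```

The tin is seated: the arm stalled at 9 N at the expected position. I'll back off and check.

>>> {"fn": "servo_tool", "kwargs": {"steps": [0,0,0,-4,0.5,0,0.22,0,0,0,-15,1.9,0,0.22,0,0,0,-26,3.2,0,0.22,0,0,0,-20,2.5,20,0.22,0,0,0,-10,0,36,0.22,0,0,0,-10,0,36,0.22,0,0,0,-10,0,36,0.22,0,0,0,-5,0,36,0.22,0,0,0,0,0,30,0.22,0,0,0,0,0,0,0.22]}}

```text
clock: 16.58
tool_pos: [0.5189, 0.1615, 0.2108]
orientation: [[0.992, -0.123, 0.009], [-0.123, -0.992, 0.002], [0.009, -0.003, -1.0]]
force: [1.4, 0.1, 1.7]
gripper_width: 0.0202
```

```bash
python3 - <<'E'
from h import *
G['slack_front']=(.692,.003);G['slack_back']=(.636,.01);G['stray']=(.653,.147);G['short_front']=(.709,.140)
chk('c6')
c=cap('wrist','w6');W=world(c);u=np.array([.9922,-.1245]);v=np.array([.1245,.9922])
for k in G:
  try:s=fit(W,G[k]);print('wrist',k,(s@u).round(4),(s@v).round(4))
  except Exception:pass
a=cv2.imread('pics/c6scene.png')[160:290,230:400];cv2.imwrite('pics/c6c.png',cv2.resize(a,None,fx=4.5,fy=4.5,interpolation=cv2.INTER_CUBIC))
E
```

```text
slack_front [(np.float64(0.6875), np.float64(0.0887)), (np.float64(0.6883), np.float64(0.0899))]
slack_back [(np.float64(0.6315), np.float64(0.0894)), (np.float64(0.6331), np.float64(0.0904))]
full_front [(np.float64(0.6871), np.float64(0.159)), (np.float64(0.6884), np.float64(0.1598))]
full_back [(np.float64(0.6301), np.float64(0.1594)), (np.float64(0.6312), np.float64(0.1606))]
short_front [(np.float64(0.688), np.float64(0.2293)), (np.float64(0.6889), np.float64(0.2303))]
stray [(np.float64(0.6322), np.float64(0.2291)), (np.float64(0.6331), np.float64(0.2296))]
wrist slack_front 0.6656 0.0892
wrist slack_back 0.6325 0.0884
wrist full_front 0.6648 0.1604
wrist full_back 0.6312 0.1583
wrist short_front 0.6653 0.2278
wrist stray 0.6331 0.2276
```

View pics/c6c.png

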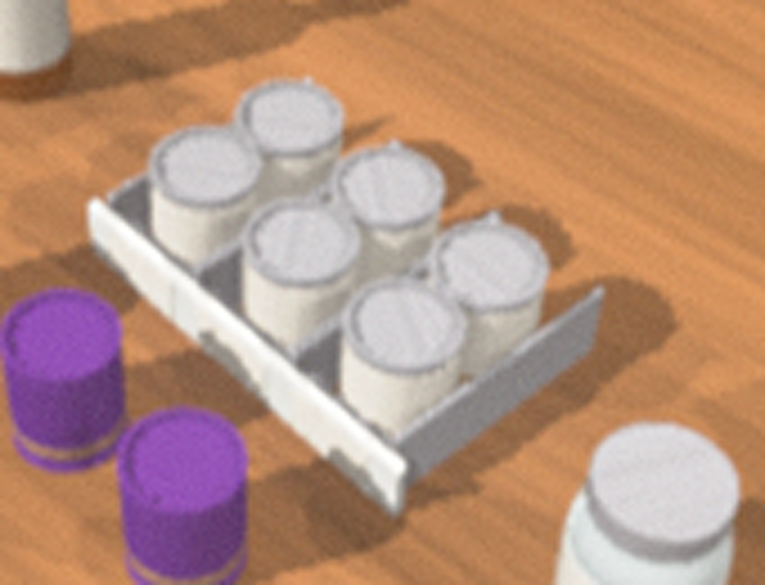

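View pics/w6.png

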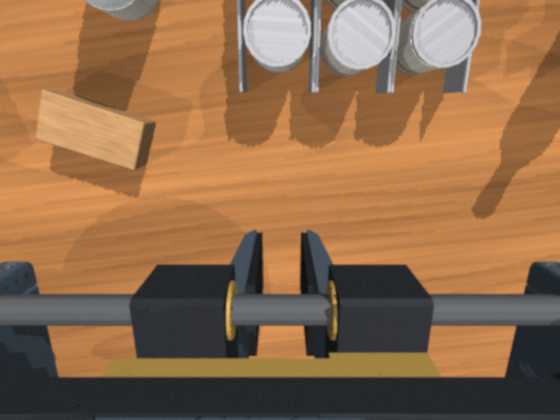

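All six tins are in two even rows with their spacing at 56 mm, and the full lane hasn't moved. I'm handing it in.

```bash
python3 - <<'E'
from h import *
print(env.sign_off())
E
```

```text
the job is handed in; nothing more can be done
None
```

All three lanes now have a front tin against the lip and a second tin close up behind it. I handed the job in at about 17 s of the 58 s allowed.

- **Slack lane (-y side):** I pushed its two tins along with the part-open fingertips until they stalled against the lip at about 10 N.
- **Short lane (+y side):** I nudged the stray tin sideways into line, then pushed it in behind the front tin until both stalled at about 9 N. No tin was gripped, lifted or tipped.
- **Last checks:** In the scene and side images, the front tins of all three lanes are level along the lane to within about 1 mm. Front and back tins are 55 to 57 mm apart, against a tin diameter of 56 mm. The full lane's tins measured the same as at the start.
- **Other goods:** I did not re-measure the sauce, jar or carton. The arm kept clear of them, and those in view looked unmoved.
- **Disagreement:** The wrist camera's fits for the front tins came out about 22 mm off. Those tins were out of its view, so I disregarded those numbers. Its back-tin positions agreed with the other cameras.

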